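# Index the red nest to the loading station and seat the flask

## Robot

A 6-joint arm with a two-finger parallel gripper is mounted at the origin on a cart in front of the work surface, level with it; the furniture and walls round the work are solid. World frame = base frame: x ahead of the robot, y to its left, z up, the work surface at z = 0. Lengths are in m, angles in rad, forces in N, time in s.
With the tool pointing down it reaches from about 0.25 to 0.775 m from the base axis. Payload 4 kg.
Tool frame: the origin (TCP) lies midway between the tips of the shut fingers; the grasp point (between the pads) lies 19 mm behind it; z points along the fingers, y is the line along which they close (so a half turn about z gives the same grasp; the last joint's range is limited). The gripper opens to 94 mm and grips with 3 to 60 N. Pads are 16 mm wide; open, the fingers measure 119 mm over their backs; the gripper's body (75 mm by 177 mm) begins 78 mm behind the grasp point.
Start: joints at [1.041, 0.087, 1.371, -0, 1.684, -0.103], TCP at [0.228, 0.501, 0.206] pointing down, gripper open.
Joint ranges: [-3.1, 3.1], [-0.76, 2.03], [0.27, 2.55], [-1.08, 4.22], [0.17, 2.65], [-2.57, 2.57]. Speed limits (rad/s): [2.79, 2.79, 3.14, 3.14, 3.14, 3.14].

## Interface

Orientations are given as a unit quaternion [w, x, y, z].
In Python, from bench import r gives the robot as it stands.
- The arm moves only by the tool play_rows, never from a script. Its argument "series" is a list that holds one entry, the list of rows, each a list of 5 numbers: the finger opening in mm, from 0 to 94, then the shift along the tool's x, y, z each as a share of 25 cm, from -1 to 1, then the turn about the tool's z as a share of 90 degrees, from -1 to 1. A call has 1 to 20 rows; each row shifts and turns the commanded pose from where the row before left it, along the tool's axes as they then stand; what a row does not reach is not made up. A row lasts 1/12 s, in which the tool goes at most 41.7 mm and 7.16 degrees, less where a joint would pass 70% of its speed; a pose out of reach is approached as far as the arm can. A call with a number of a shift or a turn outside -1 to 1 is refused whole. A call with a gripper value outside its range is refused whole. The fingers move at their own pace and stop on an object; "grip_force" is the grip in N (left out, the last holds). Time passes only in rows, so rows that do not move let the fingers close. It gives the time, the measured TCP pose, the force, the opening and the grip force at its end, in the units of the state.
- r.get_state(): the state, without advancing time (a new reading comes with each control period).
- r.read_camera(name): name is "scene" or "side" or "wrist"; returns (picture, depth): 480x640x3 uint8, red, green, blue; 480x640 float32, m along the optical axis (not along the pixel's ray), 0 where there is no reading.
- r.get_calibration(name): a dict with "intrinsics" (3x3 intrinsics, pixels), "origin" and "rotation" of the camera in the world. Camera axes: x right, y up, looking along -z (the intrinsics and any distortion apply to the point x, -y, -z); pixel columns grow to the right and rows downward; lengths in m; the calibration is good to about 2 mm. A picture is of the moment at which its call begins: read the wrist's pose just before it. get_calibration takes no time and is no camera call; for the wrist camera it gives the pose at the moment of the call.
- r.sign_off(): hands the job in; it is judged then, once.
Trained networks look in the newest picture that a camera, given by its name, has taken for a name from the list of things; names that differ only in an ending like _2 or _b are one class to them, and where a whole thing is asked for, a point or a joint stands for the part that bears it (a point fixed in the world has none). Each returns a list of dicts, best first, with "p" (0 to 1); they miss things now and then, are a little off and sometimes report something else, mostly with a low value. They report only what shows in the picture. A call takes as long as a camera call.
- r.spot_in(query, camera): "uv" ([column, row] in pixels, amid what is visible of it).
- r.silhouettes(query, camera): "region" (480x640 bool, what is visible of it) and "uv" ([column, row] in pixels, amid what is visible of it).
- r.landmark_of(query, camera): "uv" ([column, row] in pixels: a listed point, or the origin of a listed thing).
The state is a dict: "time": time; "qpos": joint angles; "qvel": joint speeds; "joint_torque": joint torques, N m; "ee_pos": TCP position; "tool_rot": TCP orientation; "force": force on the tool from outside, world axes, zero at the start; "wrist_torque": the same for the moment, N m; "width": opening from 0.0 (shut) to 1.0 (fully open); "grasp_force": force on a finger pad.
Only numpy, scipy, OpenCV 4.12 (cv2) and the standard library are available. Lean on these libraries where they do the work, as an engineer would, in place of code of your own. Each camera call takes 0.05 s, during which the arm holds its last target. There are 200 camera calls.

## Task

First turn the handwheel of the indexing table by its crank handle, counting the turns (one full turn moves the table on by one nest), until the red nest stands at the red pointer beside the table; leave the flask in its cork ring until then. Then take the amber round-bottom flask out of the cork ring and seat it in the red nest, upright and settled, with the nest still at the pointer, and let go. Do not tip the flask, the beaker or the dropper bottle over.

Things in the scene. Friction and masses are not known exactly. Their poses are not given: they have to be found in the camera images.
- indexer: The indexing table's grey base, standing fixed on the bench: a plate 200 x 380 mm on 12 mm feet. Origin on the table's axis at bench level; z up; its -x side faces the robot; on its +y side (the robot's left) stands the red-tipped pointer (a dark post at y = +106 mm, 54 mm high). The handwheel's upright axis is at x = 0, y = -200 mm in this frame. The base is placed and yawed differently each time.
- load_station (a point): The point on the indexer, 65 mm from the table axis on its +y side (the pointer's side) and 60 mm above the bench, where the middle of the red nest's underside must come.
- red_nest (a point): The red nest on the round aluminium table (208 mm diameter, top 60 mm above the bench). The point is the middle of the nest's underside, on the table top, 65 mm from the table axis. The nest is an open conical cup, 68 mm over its rim, rim 24 mm above this point, wall 6 mm; its sloping inside centres the bulb of the flask. Three white nests of the same shape stand at 90 degree steps round the table. The table's top, nests and handwheel only move together, through the gear.
- handwheel (a joint): Angle of the handwheel (rad, positive anticlockwise seen from above). 0: the crank handle points to the indexer's -x, over the red home mark on the gearbox, and the red nest is at the pointer. It starts between -13.2 and -7, so it must be turned anticlockwise by 1.1 to 2.1 turns to reach 0. Four turns turn the table once, the same way round: table angle = wheel angle / 4. Stops at about -15.2 and +1.6. It stays where it is left; turning it takes about 4 N at the crank.
- crank_grip (a point): Point on the axis of the crank handle, 123 mm above the bench. The handle is an upright red sleeve, 22 mm diameter, from 94 to 146 mm above the bench, 50 mm from the handwheel's axis, that spins freely on its pin: gripped from above, it can be led round in a circle without turning the hand. The black wheel rim below it reaches up to 91 mm above the bench, and the steel hub on the wheel's axis up to 96 mm.
- cork_ring: Ring of cork fixed on the bench, 86 mm outside and 48 mm inside diameter, 22 mm high, in which the flask stands at the start. Origin at the middle of its underside.
- flask: Round-bottom flask of amber glass, 0.1 to 0.17 kg, closed. Origin at the lowest point of its round bulb; z along the neck. Bulb 64 mm diameter (centre 32 mm up), straight neck 24 mm diameter from 72 to 104 mm up (grip here), lip 29 mm diameter, white stopper up to 121 mm. Standing in the cork ring its origin is about 11 mm above the bench. Seated in the nest, its origin is about 8 mm above the nest's point (68 mm above the bench).
- beaker: Empty glass beaker standing on the bench, 56 mm diameter, 70 mm high; origin at its underside. Bystander.
- dropper_bottle: Brown dropper bottle standing on the bench, 36 mm diameter, 113 mm high; origin at its underside. Bystander.

How it is judged:
By the outcome, as a careful person would: the job done as asked, in the order asked, and still so for the second after the job is handed in, with the robot touching nothing.
It also fails if it takes over 64 s, if anything falls off the work surface, if the arm or the gripper's body presses on something with over 40 N, if the wrist force passes 120 N, or if a joint passes its speed limit or range.

## Working session

There is one attempt and no reset: what is moved stays moved. The work goes in short steps, Python scripts to look and compute and a tool call to move; the robot and the scene stay as the last step left them, time stands still between calls to the robot, and variables do not carry over. Pictures are saved under pics/ and viewed, at most 11 in all, crops included, and the job is handed in when it is done.

Besides the shell and the picture viewer there is one more tool, called after "Call:" as name(argument=value, ...) on one line, values as JSON. play_rows: Moves the arm, as the interface text tells. Shift numbers are shares of 25 cm and turn numbers shares of 90 degrees, none past 1 either way. Its arguments: {"type":"object","properties":{"series":{"type":"array","items":{"type":"array","items":{"type":"array","items":{"type":"number"}}}},"grip_force":{"type":"number"}},"required":["series"]}

```bash
ls; mkdir -p pics
cat > h.py <<'E'
import numpy as np, cv2
from bench import r
def ray(cam,uv):
    c=r.get_calibration(cam);K=np.array(c['intrinsics']);R=np.array(c['rotation']);o=np.array(c['origin'])
    d=np.linalg.inv(K)@[uv[0],uv[1],1]; return o,R@np.array([d[0],-d[1],-d[2]])
def onz(cam,uv,z):
    o,d=ray(cam,uv); return o+d*(z-o[2])/d[2]
def cloud(cam,depth,mask):
    v,u=np.nonzero(mask&(depth>0)); c=r.get_calibration(cam);K=np.array(c['intrinsics'])
    z=depth[v,u]; P=np.linalg.inv(K)@np.vstack([u,v,np.ones_like(u)])*z
    return (np.array(c['rotation'])@(P*np.array([[1],[-1],[-1]]))).T+np.array(c['origin'])
E
python3 - <<'E'
from h import *
s=r.get_state();print(s['time'],s['ee_pos'],s['tool_rot'],s['width'])
ims=[]
for cam in ['scene','side']:
    im,d=r.read_camera(cam); ims.append(im)
    print(cam,r.get_calibration(cam)['origin'])
    for q,z in [('crank_grip',.123),('red_nest',.06),('load_station',.06),('indexer',0),('cork_ring',0),('flask',.011),('beaker',0),('dropper_bottle',0)]:
        for x in r.landmark_of(q,cam)[:2]:
            print(q,round(x['p'],2),np.round(x['uv']),np.round(onz(cam,x['uv'],z),3))
    cv2.imwrite(f'pics/{cam}1.png',im[:,:,::-1])
E
```

```text
pics
0.0 [0.22741105 0.5001859  0.20428666] [-3.39914830e-04  2.11817268e-01  9.77308664e-01 -1.05140574e-03] 1.003445897985158
scene [-0.19942257 -0.79288071  0.67582675]Traceback (most recent call last):
  File "<stdin>", line 9, in <module>
  File "h.py", line 7, in onz
    o,d=ray(cam,uv); return o+d*(z-o[2])/d[2]
        ~~~^^^^^^^^
  File "h.py", line 5, in ray
    d=np.linalg.inv(K)@[uv[0],uv[1],1]; return o,R@np.array([d[0],-d[1],-d[2]])
                                                 ~^~~~~~~~~~~~~~~~~~~~~~~~~~~~~
ValueError: matmul: Input operand 1 has a mismatch in its core dimension 0, with gufunc signature (n?,k),(k,m?)->(n?,m?) (size 3 is different from 4)
```

```bash
cat > h.py <<'E'
import numpy as np, cv2
from scipy.spatial.transform import Rotation as Ro
from bench import r
def cal(cam):
    c=r.get_calibration(cam); q=c['rotation']
    return np.array(c['intrinsics']),Ro.from_quat(np.roll(q,-1)).as_matrix(),np.array(c['origin'])
def ray(cam,uv):
    K,R,o=cal(cam)
    d=np.linalg.inv(K)@[uv[0],uv[1],1]; return o,R@np.array([d[0],-d[1],-d[2]])
def onz(cam,uv,z):
    o,d=ray(cam,uv); return o+d*(z-o[2])/d[2]
def cloud(cam,depth,mask):
    K,R,o=cal(cam)
    v,u=np.nonzero(mask&(depth>0))
    z=depth[v,u]; P=np.linalg.inv(K)@np.vstack([u,v,np.ones_like(u)])*z
    return (R@(P*np.array([[1],[-1],[-1]]))).T+o
E
python3 - <<'E'
from h import *
print(r.get_calibration('scene'))
for cam in ['scene','side']:
    im,d=r.read_camera(cam)
    print(cam,cal(cam)[2])
    for q,z in [('crank_grip',.123),('red_nest',.06),('load_station',.06),('indexer',0),('cork_ring',0),('flask',.011),('beaker',0),('dropper_bottle',0)]:
        for x in r.landmark_of(q,cam)[:2]:
            print(q,round(x['p'],2),np.round(x['uv']),np.round(onz(cam,x['uv'],z),3))
    cv2.imwrite(f'pics/{cam}1.png',im[:,:,::-1])
E
```

```text
{'intrinsics': array([[539.89473375,   0.        , 317.12747832],
       [  0.        , 539.89473375, 247.32141566],
       [  0.        ,   0.        ,   1.        ]]), 'origin': array([-0.19942257, -0.79288071,  0.67582675]), 'rotation': array([ 0.79662011,  0.47636917, -0.18788058, -0.32120042])}
scene [-0.19942257 -0.79288071  0.67582675]
crank_grip 0.75 [370. 258.] [ 0.552 -0.161  0.123]
red_nest 0.62 [310. 252.] [0.556 0.027 0.06 ]
load_station 0.84 [264. 241.] [0.515 0.148 0.06 ]
indexer 0.7 [285. 276.] [0.506 0.064 0.   ]
indexer 0.6 [215. 242.] [0.486 0.33  0.   ]
cork_ring 0.57 [215. 248.] [0.467 0.302 0.   ]
flask 0.94 [211. 242.] [0.466 0.318 0.011]
beaker 0.69 [441. 380.] [ 0.471 -0.407  0.   ]
dropper_bottle 0.59 [470. 362.] [ 0.554 -0.415  0.   ]
side [-0.00662197 -0.96134952  0.49610463]
crank_grip 0.91 [358. 242.] [ 0.534 -0.173  0.123]
red_nest 0.58 [316. 243.] [0.531 0.015 0.06 ]
indexer 0.63 [301. 258.] [0.518 0.076 0.   ]
cork_ring 0.77 [254. 239.] [0.465 0.287 0.   ]
flask 0.69 [251. 232.] [0.469 0.318 0.011]
flask 0.35 [406. 351.] [ 0.464 -0.428  0.011]
beaker 0.83 [404. 351.] [ 0.473 -0.412  0.   ]
dropper_bottle 0.96 [436. 342.] [ 0.541 -0.423  0.   ]
```

View pics/scene1.png

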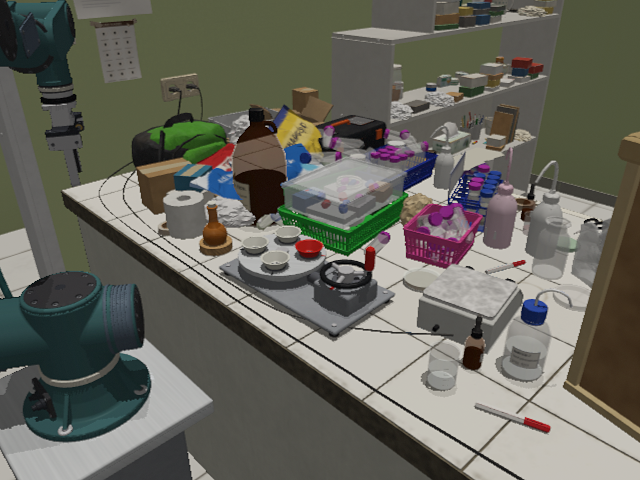

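View pics/side1.png

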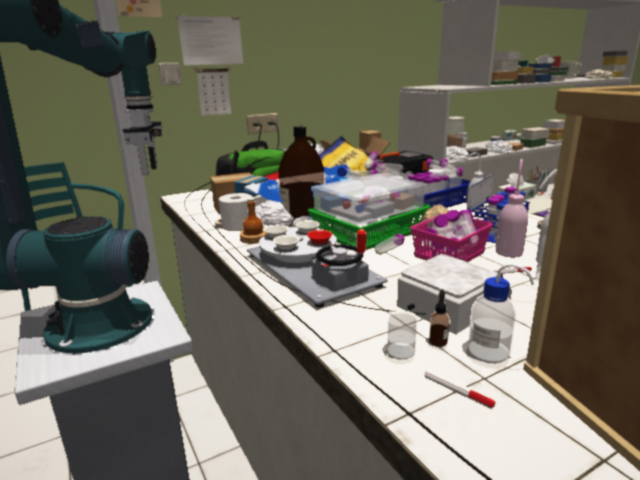

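Call:
play_rows(series=[[[94,-0.114,-0.109,-0.04,0],[94,-0.114,-0.109,-0.04,0],[94,-0.114,-0.109,-0.04,0],[94,-0.114,-0.109,-0.04,0],[94,-0.114,-0.109,-0.04,0],[94,-0.114,-0.109,-0.04,0],[94,-0.114,-0.109,-0.04,0],[94,-0.114,-0.109,-0.04,0],[94,-0.114,-0.109,-0.04,0],[94,-0.114,-0.109,-0.04,0],[94,-0.114,-0.109,-0.04,0],[94,-0.114,-0.109,-0.04,0],[94,-0.114,-0.109,-0.04,0],[94,-0.114,-0.109,-0.04,0],[94,0,0,0,0],[94,0,0,0,0]]])

```text
time: 2.33
ee_pos: [0.4334, -0.0134, 0.3455]
tool_rot: [-0.0, 0.214, 0.977, 0.0]
force: [-0.4, 0.6, -0.7]
width: 1.002
grasp_force: 0.0
```

Run:
```python
from h import *
s=r.get_state();print(s['time'],s['ee_pos'],s['tool_rot'],s['qpos'],s['force'])
cam='wrist'
print(cal(cam))
im,d=r.read_camera(cam)
cv2.imwrite(f'pics/w1.png',im[:,:,::-1])
for q,z in [('crank_grip',.123),('red_nest',.06),('load_station',.06),('indexer',0),('cork_ring',0),('flask',.011)]:
        for x in r.landmark_of(q,cam)[:2]:
            print(q,round(x['p'],2),np.round(x['uv']),np.round(onz(cam,x['uv'],z),3))
np.savez('w1.npz',im=im,d=d)
```

```text
2.3333 [ 0.43342742 -0.0134458   0.34550806] [-1.07861719e-04  2.13953805e-01  9.76843757e-01  1.77977488e-04] [-1.62209095e-01 -1.56443846e-01  1.33095013e+00  3.97825948e-04
  1.96728276e+00 -1.30161040e+00] [-0.37344672  0.55149056 -0.67644715]
(array([[350.63469604,   0.        , 318.13932815],
       [  0.        , 350.63469604, 236.219174  ],
       [  0.        ,   0.        ,   1.        ]]), array([[ 4.17273627e-01, -8.84790933e-01, -2.07431256e-01],
       [ 9.08780762e-01,  4.06133420e-01,  9.57766771e-02],
       [-4.97569987e-04, -2.28474616e-01,  9.73549743e-01]]), array([0.37337782, 0.01375385, 0.52566818]))
crank_grip 0.92 [255. 345.] [ 0.554 -0.155  0.123]
crank_grip 0.64 [391. 219.] [0.475 0.062 0.123]
red_nest 0.75 [376. 268.] [0.546 0.026 0.06 ]
red_nest 0.62 [106. 321.] [ 0.46  -0.361  0.06 ]
indexer 0.86 [391. 218.] [0.504 0.078 0.   ]
cork_ring 0.65 [527. 127.] [0.461 0.305 0.   ]
cork_ring 0.39 [444. 202.] [0.514 0.161 0.   ]
flask 0.69 [531. 132.] [0.469 0.302 0.011]
```

View pics/w1.png

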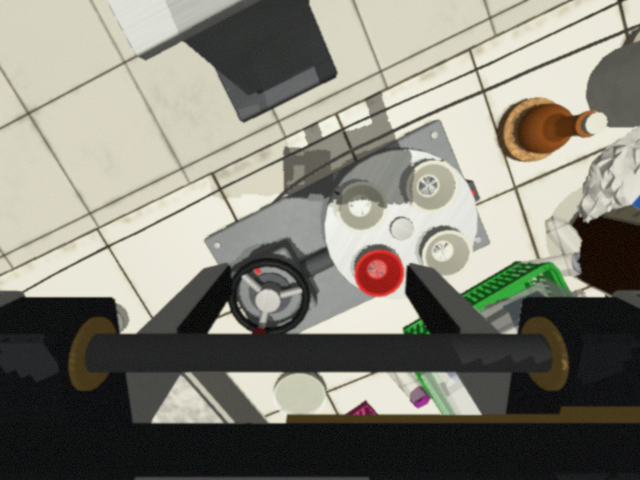

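```bash
cat >> h.py <<'E'
from scipy.optimize import least_squares
def circ(P,c0,r0):
    return least_squares(lambda p:np.hypot(P[:,0]-p[0],P[:,1]-p[1])-p[2],[*c0,r0],loss='soft_l1',f_scale=.003).x
E
python3 - <<'E'
from h import *
w=np.load('w1.npz');im,d=w['im'],w['d']
cam='wrist'
m=np.ones((480,640),bool);m[290:,:]=False;m[:,:]&=(d>.3)
m2=(d>.3)
P=cloud(cam,d,m2)
for n,uv,z in [('axis',(402,228),.06),('hub',(267,300),.096),('n1',(358,200),.084),('n2',(429,180),.084),('n3',(446,247),.084),('red',(379,270),.084),('home',(257,271),.08),('ptr',(473,185),.054),('crank',(262,331),.12)]:
    print(n,np.round(onz(cam,uv,z),4), 'depth pt',np.round(cloud(cam,d,np.pad(np.ones((1,1),bool),((int(uv[1]),479-int(uv[1])),(int(uv[0]),639-int(uv[0]))))),4))
a=onz(cam,(402,228),.06);h=onz(cam,(267,300),.096)
D=P[(abs(P[:,2]-.06)<.004)&(np.hypot(*(P[:,:2]-a[:2]).T)<.13)]
c=D[:,:2]; hull=cv2.convexHull(c.astype(np.float32))[:,0]
print('disc',len(D),circ(hull,a[:2],.104))
Q=P[(P[:,2]>.076)&(P[:,2]<.09)&(np.hypot(*(P[:,:2]-a[:2]).T)<.105)]
for n,uv in [('n1',(358,200)),('n2',(429,180)),('n3',(446,247)),('red',(379,270))]:
    g=onz(cam,uv,.084)[:2]; q=Q[np.hypot(*(Q[:,:2]-g).T)<.042]; print(n,len(q),circ(q[:,:2],g,.031))
Q=P[(P[:,2]>.082)&(P[:,2]<.097)&(np.hypot(*(P[:,:2]-h[:2]).T)<.065)&(np.hypot(*(P[:,:2]-h[:2]).T)>.035)]
print('wheel',len(Q),circ(Q[:,:2],h[:2],.05))
E
```

```text
axis [0.5082 0.0795 0.06  ] depth pt [[0.5059 0.0784 0.0679]]
hub [ 0.5151 -0.1221  0.096 ] depth pt [[ 0.5147 -0.1217  0.0973]]
n1 [0.4446 0.0386 0.084 ] depth pt [[0.4477 0.0396 0.0652]]
n2 [0.4579 0.129  0.084 ] depth pt [[0.4612 0.1333 0.0673]]
n3 [0.5484 0.1194 0.084 ] depth pt [[0.5559 0.1238 0.0651]]
red [0.5418 0.028  0.084 ] depth pt [[0.5495 0.0285 0.0638]]
home [ 0.4776 -0.1211  0.08  ] depth pt [[ 0.48   -0.1242  0.07  ]]
ptr [0.4941 0.1879 0.054 ] depth pt [[0.4942 0.188  0.0537]]
crank [ 0.5425 -0.1388  0.12  ] depth pt [[ 0.549  -0.1448  0.1045]]
disc 8920 [0.50677363 0.07829276 0.1033759 ]
n1 1153 [0.45464693 0.03872782 0.0279152 ]
n2 1195 [0.46725137 0.12926605 0.02805045]
n3 959 [0.5575873  0.11739324 0.0278397 ]
red 1034 [0.54546226 0.02636612 0.02814545]
wheel 1999 [ 0.51455878 -0.11970573  0.04862019]
```

Run:
```python
from h import *
cs=[]
for cam in ['scene','side']:
    im,d=r.read_camera(cam); cs.append(cloud(cam,d,np.ones((480,640),bool)))
P=np.vstack(cs)
xs=np.arange(.35,.85,.05);ys=np.arange(.45,-.35,-.05)
print('      ',np.round(xs,2))
for y in ys:
    row=[]
    for x in xs:
        q=P[(P[:,0]>x)&(P[:,0]<x+.05)&(P[:,1]>y-.05)&(P[:,1]<y)&(P[:,2]<.4)][:,2]
        row.append(int(1000*np.percentile(q,97)) if len(q)>5 else -1)
    print(round(y,2),row)
s=r.get_state();T=Ro.from_quat(np.roll(s['tool_rot'],-1)).as_matrix()
print(s['ee_pos'],T.round(3))
```

```text
[0.35 0.4  0.45 0.5  0.55 0.6  0.65 0.7  0.75 0.8 ]
0.45 [1, 100, 101, 109, 112, 209, -1, -1, 153, 153]
0.4 [1, 96, 99, 82, 104, 253, 316, -1, 141, 146]
0.35 [1, 60, 130, 35, 60, 235, 303, 275, 177, 165]
0.3 [1, 62, 127, 22, 30, 167, 193, 184, 181, 177]
0.25 [1, 1, 1, -1, -1, 156, 158, 159, 159, 159]
0.2 [3, 55, 84, 61, -1, 155, 159, 159, 160, 160]
0.15 [4, 82, 83, 84, 84, 155, 159, 160, 159, 159]
0.1 [3, 79, 84, 83, 84, 157, 158, 160, 160, 160]
0.05 [4, 384, 390, 83, 83, 139, 157, 157, 156, 156]
0.0 [4, 57, 61, 83, 83, 0, 23, 35, 34, 31]
-0.05 [5, 396, 91, 91, 90, 0, 1, 1, 87, 99]
-0.1 [1, 23, 90, 97, 91, 21, 5, 15, 86, 124]
-0.15 [3, 23, 88, 134, 141, 21, 16, 16, 87, 119]
-0.2 [3, 1, 8, 1, 1, 1, 16, 16, 90, 88]
-0.25 [4, 1, 1, 12, 91, 93, 93, 92, -1, -1]
-0.3 [5, 1, 1, 21, 92, 93, 93, 92, -1, -1]
[ 0.4327092  -0.01084874  0.34548465] [[-0.911  0.412  0.   ]
 [ 0.412  0.911  0.   ]
 [-0.     0.    -1.   ]]
```

Call:
play_rows(series=[[[94,-0.112,-0.054,0.11,0],[94,-0.112,-0.054,0.11,0],[94,-0.112,-0.054,0.11,0],[94,-0.112,-0.054,0.11,0],[94,-0.112,-0.054,0.11,0],[94,-0.112,-0.054,0.11,0],[94,0,0,0,0],[94,0,0,0,0]]])

```text
time: 3.45
ee_pos: [0.5513, -0.1549, 0.1768]
tool_rot: [-0.004, 0.212, 0.977, 0.001]
force: [-0.2, -0.6, 0.7]
width: 1.0
grasp_force: 0.0
```

Run:
```python
from h import *
s=r.get_state();T=Ro.from_quat(np.roll(s['tool_rot'],-1)).as_matrix()
print(s['time'],s['ee_pos'],T.round(3))
ims=[]
for cam,z in [('wrist',.123),('scene',.123),('side',.123)]:
    im,d=r.read_camera(cam)
    for x in r.landmark_of('crank_grip',cam)[:2]: print(cam,round(x['p'],2),np.round(x['uv']),onz(cam,x['uv'],z).round(4))
    if cam=='wrist': cv2.imwrite('pics/w2.png',im[:,:,::-1])
    for x in r.silhouettes('crank_grip',cam)[:1]:
        P=cloud(cam,d,x['region'])
        P=P[(P[:,2]>.1)&(P[:,2]<.15)]; print('sil',len(P),np.median(P,0).round(4) if len(P) else '')
```

```text
3.45 [ 0.55131933 -0.15494526  0.17683881] [[-0.91   0.415 -0.007]
 [ 0.415  0.91   0.003]
 [ 0.007 -0.    -1.   ]]
wrist 0.86 [317. 259.] [ 0.5583 -0.1585  0.123 ]
sil 2151 [ 0.5232 -0.1299  0.1028]
scene 0.55 [369. 256.] [ 0.5549 -0.1538  0.123 ]
sil 224 [ 0.5475 -0.1638  0.1258]
side 0.79 [359. 242.] [ 0.5389 -0.1729  0.123 ]
sil 172 [ 0.5471 -0.1653  0.1209]
```

View pics/w2.png

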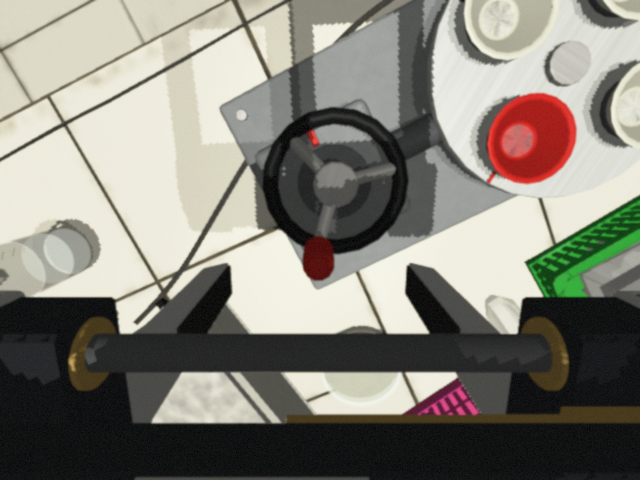

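Call:
play_rows(series=[[[94,-0.006,0,0.09,0],[94,-0.006,0,0.1,0],[94,0,0,0.1,0],[94,0,0,0,0],[10,0,0,0,0],[10,0,0,0,0],[10,0,0,0,0],[10,0,0,0,0],[10,0,0,0,0],[10,0,0,0,0]]], grip_force=20)

```text
time: 4.73
ee_pos: [0.5556, -0.1565, 0.1091]
tool_rot: [0.001, 0.212, 0.977, -0.0]
force: [-0.6, -0.0, 0.6]
width: 0.606
grasp_force: 0.0
```

Run:
```python
from h import *
s=r.get_state();print(s['time'],s['ee_pos'],s['force'],s['width'],s['grasp_force'],s['wrist_torque'])
im,d=r.read_camera('wrist')
print(onz('wrist',(336,184),.096))
for x in r.landmark_of('handwheel','wrist')[:2]: print(x)
```

```text
4.7333 [ 0.55564129 -0.1564847   0.1091069 ] [-0.5500042  -0.04278279  0.61765595] 0.6055236241553658 0.0 [-0.00899038  0.03156786  0.01643297]
[ 0.51383478 -0.12732553  0.096     ]Traceback (most recent call last):
  File "<stdin>", line 5, in <module>
ValueError: it knows: beaker, cork_ring, crank_grip, dropper_bottle, flask, indexer, load_station, red_nest
```

Call:
play_rows(series=[[[10,0,0,0,0],[10,0,0,0,0],[10,0,0,0,0],[10,0,0,0,0],[10,0,0,0,0],[10,0,0,0,0],[10,0,0,0,0],[10,0,0,0,0]]])

```text
time: 5.45
ee_pos: [0.555, -0.1565, 0.1079]
tool_rot: [-0.0, 0.212, 0.977, -0.0]
force: [-0.4, -0.9, -0.4]
width: 0.228
grasp_force: 20.0
```

```bash
cat > rows.py <<'E'
import numpy as np,sys
# args: r, start angle, steps..
def rows(R,a,steps):
    p0=a
    for st in steps:
        b=a+st; v=R*np.array([np.cos(np.radians(b))-np.cos(np.radians(a)),np.sin(np.radians(b))-np.sin(np.radians(a))])
        print(f"[10, {(-.911*v[0]+.412*v[1])/.25:.3f}, {(.412*v[0]+.911*v[1])/.25:.3f}, 0, 0],",end=' ');a=b
    print('\nend',a)
E
python3 -c "
from rows import *
rows(.051,-41.6,[5,10]+[15]*11)"
```

```text
[10, -0.005, 0.017, 0, 0], [10, -0.004, 0.035, 0, 0], [10, 0.005, 0.053, 0, 0], [10, 0.018, 0.050, 0, 0], [10, 0.031, 0.043, 0, 0], [10, 0.041, 0.034, 0, 0], [10, 0.048, 0.022, 0, 0], [10, 0.052, 0.009, 0, 0], [10, 0.053, -0.005, 0, 0], [10, 0.050, -0.018, 0, 0], [10, 0.043, -0.031, 0, 0], [10, 0.034, -0.041, 0, 0], [10, 0.022, -0.048, 0, 0], 
end 138.4
```

Call:
play_rows(series=[[[10,-0.005,0.017,0,0],[10,-0.004,0.035,0,0],[10,0.005,0.053,0,0],[10,0.018,0.05,0,0],[10,0.031,0.043,0,0],[10,0.041,0.034,0,0],[10,0.048,0.022,0,0]]])

```text
time: 6.03
ee_pos: [0.5498, -0.0874, 0.1079]
tool_rot: [-0.001, 0.212, 0.977, -0.004]
force: [-4.1, -11.8, 1.3]
width: 0.228
grasp_force: 20.0
```

Call:
play_rows(series=[[[10,0.052,0.009,0,0],[10,0.053,-0.005,0,0],[10,0.05,-0.018,0,0],[10,0.043,-0.031,0,0],[10,0.034,-0.041,0,0],[10,0.022,-0.048,0,0]]])

```text
time: 6.53
ee_pos: [0.4814, -0.0888, 0.1079]
tool_rot: [0.003, 0.211, 0.977, 0.001]
force: [7.7, -1.9, -6.3]
width: 0.227
grasp_force: 20.0
```

```bash
python3 -c "
from rows import *
rows(.050,138.4,[15]*20)"
```

```text
[10, 0.009, -0.051, 0, 0], [10, -0.005, -0.052, 0, 0], [10, -0.018, -0.049, 0, 0], [10, -0.030, -0.043, 0, 0], [10, -0.040, -0.033, 0, 0], [10, -0.047, -0.022, 0, 0], [10, -0.051, -0.009, 0, 0], [10, -0.052, 0.005, 0, 0], [10, -0.049, 0.018, 0, 0], [10, -0.043, 0.030, 0, 0], [10, -0.033, 0.040, 0, 0], [10, -0.022, 0.047, 0, 0], [10, -0.009, 0.051, 0, 0], [10, 0.005, 0.052, 0, 0], [10, 0.018, 0.049, 0, 0], [10, 0.030, 0.043, 0, 0], [10, 0.040, 0.033, 0, 0], [10, 0.047, 0.022, 0, 0], [10, 0.051, 0.009, 0, 0], [10, 0.052, -0.005, 0, 0], 
end 438.4
```

Call:
play_rows(series=[[[10,0.009,-0.051,0,0],[10,-0.005,-0.052,0,0],[10,-0.018,-0.049,0,0],[10,-0.03,-0.043,0,0],[10,-0.04,-0.033,0,0],[10,-0.047,-0.022,0,0],[10,-0.051,-0.009,0,0],[10,-0.052,0.005,0,0],[10,-0.049,0.018,0,0],[10,-0.043,0.03,0,0]]])

```text
time: 7.37
ee_pos: [0.5312, -0.1726, 0.1079]
tool_rot: [-0.001, 0.213, 0.977, -0.003]
force: [-3.2, -4.8, 1.0]
width: 0.227
grasp_force: 20.0
```

Call:
play_rows(series=[[[10,-0.033,0.04,0,0],[10,-0.022,0.047,0,0],[10,-0.009,0.051,0,0],[10,0.005,0.052,0,0],[10,0.018,0.049,0,0],[10,0.03,0.043,0,0],[10,0.04,0.033,0,0],[10,0.047,0.022,0,0],[10,0.051,0.009,0,0],[10,0.052,-0.005,0,0],[10,0,0,0,0]]])

```text
time: 8.28
ee_pos: [0.5249, -0.0755, 0.1079]
tool_rot: [-0.0, 0.212, 0.977, -0.003]
force: [-3.3, -7.9, 0.6]
width: 0.227
grasp_force: 20.0
```

Run:
```python
from h import *
from rows import rows
s=r.get_state();p=s['ee_pos'];print(s['time'],p,s['force'],s['width'],s['grasp_force'])
v=p[:2]-np.array([.5165,-.1222]);print(np.hypot(*v),np.degrees(np.arctan2(v[1],v[0])))
rows(.05,438.4,[15]*6+[10,4])
```

```text
8.2833 [ 0.52490826 -0.07545286  0.10785805] [-3.28498044 -7.86211678  0.58737875] 0.227134297658254 19.99989971634932
0.047497306153809975 79.8034156749536
[10, 0.049, -0.018, 0, 0], [10, 0.043, -0.030, 0, 0], [10, 0.033, -0.040, 0, 0], [10, 0.022, -0.047, 0, 0], [10, 0.009, -0.051, 0, 0], [10, -0.005, -0.052, 0, 0], [10, -0.011, -0.033, 0, 0], [10, -0.006, -0.013, 0, 0], 
end 542.4
```

Call:
play_rows(series=[[[10,0.049,-0.018,0,0],[10,0.043,-0.03,0,0],[10,0.033,-0.04,0,0],[10,0.022,-0.047,0,0],[10,0.009,-0.051,0,0],[10,-0.005,-0.052,0,0],[10,-0.011,-0.033,0,0],[10,-0.006,-0.013,0,0],[10,0,0,0,0],[10,0,0,0,0]]])

```text
time: 9.12
ee_pos: [0.4663, -0.124, 0.1079]
tool_rot: [-0.001, 0.212, 0.977, -0.0]
force: [-3.2, 1.0, 0.7]
width: 0.225
grasp_force: 20.0
```

Run:
```python
from h import *
cam='wrist'
im,d=r.read_camera(cam);cv2.imwrite('pics/w3.png',im[:,:,::-1]);np.savez('w3.npz',im=im,d=d)
for q,z in [('red_nest',.06),('load_station',.06),('indexer',0)]:
    for c in ['wrist','scene']:
        if c=='scene': r.read_camera(c)
        for x in r.landmark_of(q,c)[:1]: print(c,q,round(x['p'],2),np.round(x['uv']),onz(c,x['uv'],z).round(4))
```

```text
wrist red_nest 0.24 [563. 182.] [0.4869 0.0391 0.06  ]
scene red_nest 0.95 [266. 242.] [0.5156 0.141  0.06  ]
scene load_station 0.68 [267. 240.] [0.523  0.1485 0.06  ]
wrist indexer 0.67 [562. 186.] [0.5113 0.073  0.    ]
```

View pics/w3.png

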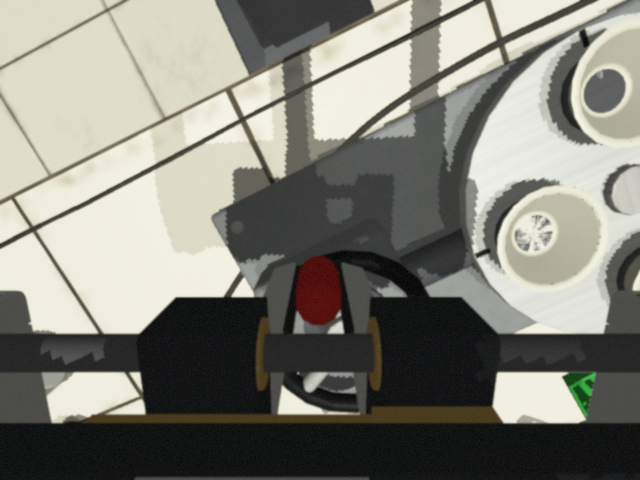

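Call:
play_rows(series=[[[60,0,0,0,0],[60,0,0,0,0],[60,0,0,0,0],[60,0,0,0,0],[60,0,0,-0.04,0],[60,0,0,-0.12,0],[60,0,0,-0.16,0],[60,0.06,0.07,-0.12,0],[60,0.06,0.07,-0.12,0],[60,0.06,0.07,-0.12,0],[60,0.06,0.07,-0.12,0],[60,0.06,0.07,-0.12,0],[60,0,0,0,0],[60,0,0,0,0]]])

```text
time: 10.78
ee_pos: [0.4354, -0.0127, 0.3414]
tool_rot: [0.004, 0.211, 0.978, 0.0]
force: [-0.4, -0.3, -0.9]
width: 0.642
grasp_force: 0.0
```

Run:
```python
from h import *
cam='wrist'
im,d=r.read_camera(cam);cv2.imwrite('pics/w4.png',im[:,:,::-1]);np.savez('w4.npz',im=im,d=d)
K,R,o=cal(cam)
def proj(p):
    q=R.T@(np.array(p)-o); return (K@[q[0],-q[1],-q[2]])[:2]/-q[2]
P=cloud(cam,d,d>.25)
a=np.array([.5065,.0782])
D=P[(abs(P[:,2]-.06)<.004)&(np.hypot(*(P[:,:2]-a).T)<.13)]
hull=cv2.convexHull(D[:,:2].astype(np.float32))[:,0]; print('disc',circ(hull,a,.104))
Q=P[(P[:,2]>.076)&(P[:,2]<.09)&(np.hypot(*(P[:,:2]-a).T)<.105)]
ns=[]
for k in range(4):
    t=np.radians(92.4+90*k); g=a+.065*np.array([np.cos(t),np.sin(t)])
    for _ in range(3):
        q=Q[np.hypot(*(Q[:,:2]-g).T)<.042]; c=circ(q[:,:2],g,.031); g=c[:2]
    ns.append(g); print(k,len(q),c.round(4))
ns=np.array(ns);m=ns.mean(0);v=ns-m;print('mean',m,'angles',np.degrees(np.arctan2(v[:,1],v[:,0])).round(2),np.hypot(*v.T).round(4))
h=np.array([.5149,-.1205])
Q=P[(P[:,2]>.082)&(P[:,2]<.097)&(abs(np.hypot(*(P[:,:2]-h).T)-.05)<.015)]
print('wheel',len(Q),circ(Q[:,:2],h,.05))
hsv=cv2.cvtColor(im,cv2.COLOR_RGB2HSV);red=((hsv[...,0]<6)|(hsv[...,0]>174))&(hsv[...,1]>150)&(hsv[...,2]>60)
n,l,st,ce=cv2.connectedComponentsWithStats(red.astype(np.uint8))
for i in range(1,n):
    if st[i,4]>8:
        q=cloud(cam,d,l==i); print(st[i].tolist(),ce[i].round(1),np.median(q,0).round(4) if len(q) else '', 'z.054',onz(cam,ce[i],.054).round(4))
for q in ['crank_grip']:
    for x in r.landmark_of(q,cam)[:1]: print(q,x['p'],x['uv'],onz(cam,x['uv'],.123).round(4))
```

```text
disc [0.50669243 0.07429853 0.10324212]
0 1008 [0.505  0.1386 0.0289]
1 1087 [0.4418 0.0724 0.0287]
2 916 [0.508  0.0092 0.0288]
3 644 [0.5712 0.0757 0.0289]
mean [0.50649545 0.07398696] angles [  91.32 -178.63  -88.7     1.51] [0.0646 0.0647 0.0648 0.0647]
wheel 1307 [ 0.51227228 -0.12492252  0.04991875]
[426, 182, 52, 51, 1811] [452.3 207.2] [0.5086 0.1443 0.076 ] z.054 [0.5127 0.1478 0.054 ]
[238, 259, 16, 8, 64] [245.8 262. ] [ 0.4553 -0.1196  0.1101] z.054 [ 0.4671 -0.1386  0.054 ]
crank_grip 0.98 [242.5, 274.2] [ 0.4637 -0.1261  0.123 ]
```

View pics/w4.png

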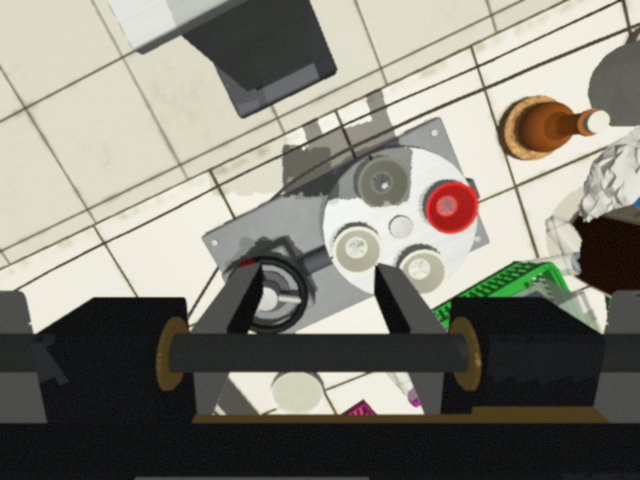

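Run:
```python
from h import *
s=r.get_state();print(s['ee_pos'],s['time'])
cam='wrist'
for f in ['w1','w4']:
    w=np.load(f+'.npz');im,d=w['im'],w['d']
    P=cloud(cam,d,d>.25)   # yaw of the w1 pose is the same within noise
    a=np.array([.5065,.076])
    Q=P[(P[:,2]>.008)&(P[:,2]<.045)&(P[:,0]<.5)&(P[:,0]>.35)&(P[:,1]<.2)&(P[:,1]>-.3)]
    hz=np.histogram(Q[:,2],bins=np.arange(.008,.046,.003)); print(hz[0])
    # -x edge: min x per y bin
    ys=np.arange(-.18,.13,.004);E=[]
    for y in ys:
        q=Q[(abs(Q[:,1]-y)<.003)&(Q[:,2]>.015)]
        if len(q)>5: E.append((y,np.percentile(q[:,0],2)))
    E=np.array(E);k=np.ones(len(E),bool)
    for _ in range(6):
        c=np.polyfit(E[k,0],E[k,1],1);res=E[:,1]-np.polyval(c,E[:,0]);k=abs(res)<max(.0015,2*res[k].std())
    print(f,'yaw',-np.degrees(np.arctan(c[0])),k.sum(),len(E),res[k].std(), 'x at axis',np.polyval(c,.076))
    hsv=cv2.cvtColor(im,cv2.COLOR_RGB2HSV);red=((hsv[...,0]<6)|(hsv[...,0]>174))&(hsv[...,1]>120)&(hsv[...,2]>40)
    n,l,st,ce=cv2.connectedComponentsWithStats(red.astype(np.uint8))
    for i in range(1,n):
        if st[i,4]>3: print(st[i].tolist(),ce[i].round(1),onz(cam,ce[i],.05).round(4))
```

```text
[ 0.43468    -0.01362739  0.3374064 ] 10.8833
[  65 1561 5872  115   26   28   30   41   37   34   30   49]
w1 yaw 2.8074620087165774 55 63 0.0007323284601509596 x at axis 0.40720617516510527
[472, 190, 3, 4, 10] [473.  191.5] [0.5036 0.1803 0.05  ]
[355, 249, 49, 48, 1713] [378.9 272.8] [0.5574 0.0234 0.05  ]
[254, 267, 7, 7, 31] [257.1 270. ] [ 0.4831 -0.1304  0.05  ]
[253, 328, 14, 6, 69] [259.  330.9] [ 0.568  -0.1699  0.05  ]
[348, 414, 4, 1, 4] [349.5 414. ] [ 0.7528 -0.1053  0.05  ]
[368, 414, 4, 1, 4] [369.5 414. ] [ 0.7656 -0.077   0.05  ]
[  21   14  328 6562 1024   20   32   51   46   78   87   48]
w4 yaw 2.376869259977081 77 78 0.0005309774204659142 x at axis 0.4008968183273829
[426, 182, 53, 51, 1942] [452.1 207.2] [0.512  0.1479 0.05  ]
[238, 259, 17, 8, 82] [245.9 262. ] [ 0.4663 -0.1394  0.05  ]
```

Call:
play_rows(series=[[[60,0.051,0.152,0.042,0],[60,0.051,0.152,0.042,0],[60,0.051,0.152,0.042,0],[60,0.051,0.152,0.042,0],[60,0.051,0.152,0.042,0],[60,0.051,0.152,0.042,0],[60,0.051,0.152,0.042,0],[60,0.051,0.152,0.042,0],[60,0,0,0,0],[60,0,0,0,0],[60,0,0,0,0],[60,0,0,0,0]]])

```text
time: 11.88
ee_pos: [0.4681, 0.3039, 0.2539]
tool_rot: [0.0, 0.213, 0.977, -0.0]
force: [0.6, 0.0, -0.0]
width: 0.639
grasp_force: 0.0
```

Run:
```python
from h import *
cam='wrist'
s=r.get_state();T=Ro.from_quat(np.roll(s['tool_rot'],-1)).as_matrix();print(s['ee_pos'],s['time'],T.round(3))
im,d=r.read_camera(cam);cv2.imwrite('pics/w5.png',im[:,:,::-1]);np.savez('w5.npz',im=im,d=d)
P=cloud(cam,d,d>.1)
for q,z in [('flask',.011),('cork_ring',0),('red_nest',.06),('load_station',.06)]:
    for x in r.landmark_of(q,cam)[:2]: print(q,round(x['p'],2),np.round(x['uv']),onz(cam,x['uv'],z).round(4))
a=np.array([.467,.306])
N=P[(np.hypot(*(P[:,:2]-a).T)<.06)]
Q=N[N[:,2]>.122]; print('stopper',len(Q),Q.mean(0).round(4),Q[:,:2].min(0),Q[:,:2].max(0))
Q=N[(N[:,2]>.018)&(N[:,2]<.026)]
h=cv2.convexHull(Q[:,:2].astype(np.float32))[:,0]; print('cork',len(Q),circ(h,a,.043))
```

```text
[0.46810852 0.30390673 0.25393469] 11.8833 [[-0.909  0.416 -0.   ]
 [ 0.416  0.909 -0.001]
 [-0.    -0.001 -1.   ]]
flask 0.62 [316. 213.] [0.4706 0.2991 0.011 ]
red_nest 0.57 [203. 308.] [0.5106 0.1387 0.06  ]
load_station 0.57 [201. 305.] [0.5065 0.1388 0.06  ]
stopper 7947 [0.4638 0.3053 0.2919] [0.44173779 0.26884683] [0.49033801 0.34610244]
cork 1467 [0.46902811 0.29820907 0.04258193]
```

View pics/w5.png

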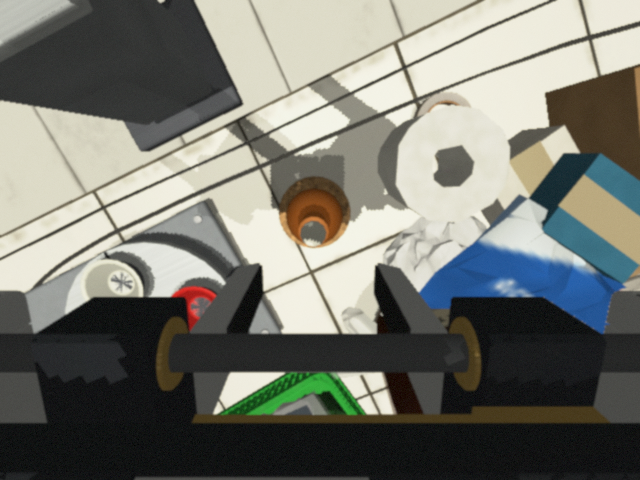

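Run:
```python
from h import *
w=np.load('w5.npz');d=w['d'];P=cloud('wrist',d,d>.1)
Q=P[(np.hypot(*(P[:,:2]-[.469,.298]).T)<.05)&(P[:,2]>.122)&(P[:,2]<.142)]
print(len(Q),np.median(Q,0),Q.min(0),Q.max(0)); print(onz('wrist',(312,231),.132),r.get_state()['ee_pos'])
```

```text
697 [0.4671816  0.29980722 0.13315579] [0.45479076 0.28525693 0.12200355] [0.48256836 0.31281547 0.13571203]
[0.46620198 0.29904188 0.132     ] [0.46807036 0.30461278 0.25487876]
```

Call:
play_rows(series=[[[60,-0.007,-0.021,0.1,0],[60,0,0,0.14,0],[60,0,0,0.14,0],[60,0,0,0.14,0],[60,0,0,0.12,0],[60,0,0,0.055,0],[60,0,0,0,0],[60,0,0,0,0],[15,0,0,0,0],[15,0,0,0,0],[15,0,0,0,0],[15,0,0,0,0],[15,0,0,0,0],[15,0,0,0,0],[15,0,0,0,0],[15,0,0,0,0],[15,0,0,0,0],[15,0,0,0,0]]], grip_force=20)

```text
time: 13.63
ee_pos: [0.4675, 0.3002, 0.0809]
tool_rot: [0.001, 0.212, 0.977, 0.0]
force: [-0.5, 0.1, 4.0]
width: 0.29
grasp_force: 20.0
```

Call:
play_rows(series=[[[40,0,0,0,0],[40,0,0,0,0],[40,0,0,-0.02,0],[40,0,0,0,0],[15,0,0,0,0],[15,0,0,0,0],[15,0,0,0,0],[15,0,0,0,0],[15,0,0,0,0],[15,0,0,0,0],[15,0,0,0,0]]])

```text
time: 14.55
ee_pos: [0.467, 0.3, 0.0851]
tool_rot: [-0.0, 0.212, 0.977, -0.0]
force: [-0.8, 0.6, 0.6]
width: 0.291
grasp_force: 20.0
```

Run:
```python
from h import *
im,d=r.read_camera('scene'); a=cv2.resize(im[160:270,160:270],(480,480),interpolation=cv2.INTER_CUBIC)
cv2.imwrite('pics/s6.png',a[:,:,::-1])
print(r.get_state()['ee_pos'],r.get_state()['width'])
```

```text
[0.46705958 0.30001188 0.08515177] 0.29195449333852896
```

View pics/s6.png

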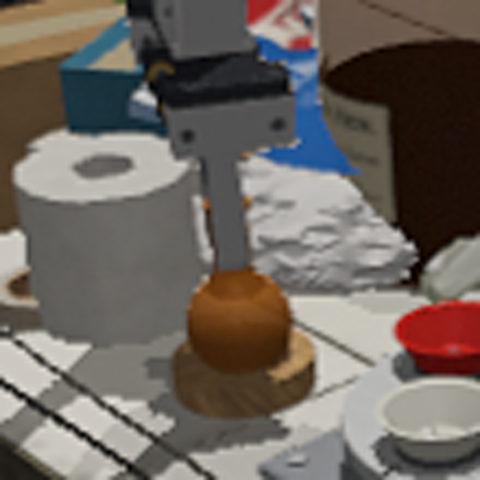

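Call:
play_rows(series=[[[15,0,0,0,0],[15,0,0,0,0],[15,0,0,-0.02,0],[15,0,0,-0.04,0],[15,0,0,-0.06,0],[15,0,0,-0.06,0],[15,0,0,0,0],[15,0,0,0,0]]], grip_force=30)

```text
time: 15.27
ee_pos: [0.468, 0.3005, 0.1319]
tool_rot: [0.001, 0.212, 0.977, 0.001]
force: [0.0, 0.0, -2.8]
width: 0.284
grasp_force: 30.0
```

Run:
```python
from h import *
im,d=r.read_camera('scene'); im2,_=r.read_camera('side'); 
a=np.hstack([cv2.resize(x,(400,480),interpolation=cv2.INTER_CUBIC) for x in (im[150:270,165:265],im2[140:260,205:305])])
cv2.imwrite('pics/s7.png',a[:,:,::-1])
s=r.get_state();print(s['ee_pos'],s['width'],s['force'],s['wrist_torque'],s['grasp_force'])
```

```text
[0.46675409 0.29990846 0.12964786] 0.2856657776408566 [-0.38449121 -0.9493718  -2.19258133] [-0.0214319   0.03600411 -0.00555423] 29.999804575927556
```

View pics/s7.png

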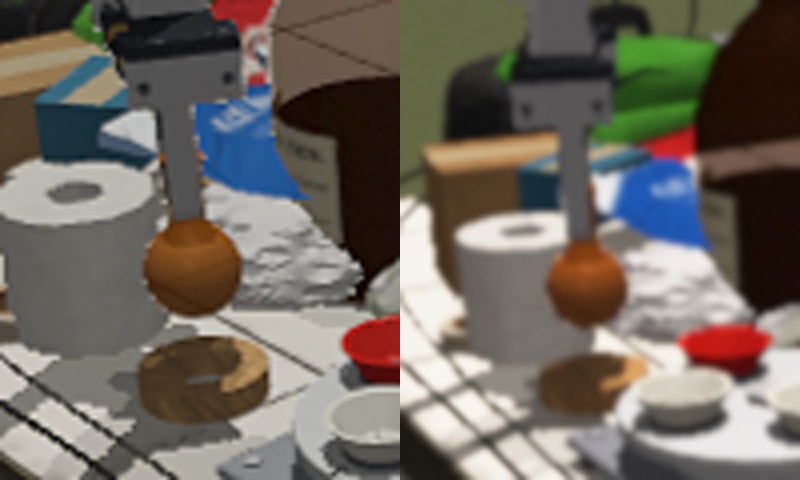

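Call:
play_rows(series=[[[15,0,0,-0.1,0],[15,0,0,-0.14,0],[15,0,0,-0.14,0],[15,-0.05,-0.025,-0.1,0],[15,-0.08,-0.04,0,0],[15,-0.1,-0.05,0,0],[15,-0.08,-0.04,0,0],[15,-0.05,-0.03,0,0],[15,0,0,0,0],[15,0,0,0,0],[15,0,0,0,0],[15,0,0,0,0],[15,0,0,0,0]]])

```text
time: 16.45
ee_pos: [0.5292, 0.2217, 0.2503]
tool_rot: [-0.0, 0.211, 0.977, 0.0]
force: [-0.4, 0.5, -1.2]
width: 0.288
grasp_force: 30.0
```

Run:
```python
from h import *
cam='wrist'
s=r.get_state();print(s['ee_pos'],s['time'],s['width'],s['tool_rot'])
K,R,o=cal(cam);print(o)
im,d=r.read_camera(cam);cv2.imwrite('pics/w8.png',im[:,:,::-1]);np.savez('w8.npz',im=im,d=d)
print(r.get_state()['ee_pos'],cal(cam)[2])
for q in ['red_nest','load_station']:
    for x in r.landmark_of(q,cam)[:1]: print(q,round(x['p'],2),np.round(x['uv']),onz(cam,x['uv'],.06).round(4))
hsv=cv2.cvtColor(im,cv2.COLOR_RGB2HSV);red=((hsv[...,0]<5)|(hsv[...,0]>174))&(hsv[...,1]>170)&(hsv[...,2]>60)
n,l,st,ce=cv2.connectedComponentsWithStats(red.astype(np.uint8))
i=1+st[1:,4].argmax();print(st[i],ce[i])
P=cloud(cam,d,l==i);print(len(P),P[:,2].max())
Q=P[(P[:,2]>.078)&(P[:,2]<.09)];print('rim',len(Q),circ(Q[:,:2],[.505,.14],.03))
A=cloud(cam,d,d>.2);a=np.array([.5065,.077])
for k in range(4):
    t=np.radians(92+90*k);g=a+.065*np.array([np.cos(t),np.sin(t)])
    for _ in range(3):
        q=A[(A[:,2]>.076)&(A[:,2]<.09)&(np.hypot(*(A[:,:2]-g).T)<.04)]
        if len(q)<100: break
        c=circ(q[:,:2],g,.03);g=c[:2]
    else: print(k,len(q),c)
```

```text
[0.52922442 0.22171636 0.25032511] 16.45 0.28773235875580216 [-6.93471999e-05  2.10958274e-01  9.77495048e-01  1.78800466e-04]
[0.46898285 0.24854479 0.43048132]
[0.52931836 0.22163423 0.25040879] [0.46904738 0.24846518 0.43053797]
red_nest 0.85 [242. 229.] [0.5074 0.1402 0.06  ]
load_station 0.77 [240. 227.] [0.504  0.1394 0.06  ]
[ 204  203   64   62 2615] [234.92581262 233.96711281]
2598 0.08729766748015971
rim 1429 [0.50686599 0.13984591 0.02796096]
0 1834 [0.50716813 0.13999345 0.02802417]
1 1996 [0.4441747  0.07402282 0.02811652]
2 1675 [0.51026528 0.01116538 0.02839706]
3 326 [0.57834237 0.07537003 0.03326424]
```

View pics/w8.png

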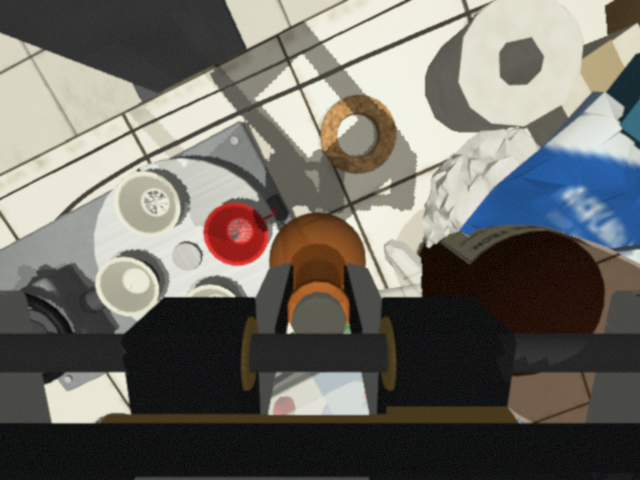

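Call:
play_rows(series=[[[15,-0.008,-0.05,0,0],[15,-0.015,-0.095,0,0],[15,-0.015,-0.095,0,0],[15,-0.01,-0.064,0,0],[15,-0.005,-0.03,0,0],[15,0,0,0.06,0],[15,0,0,0.1,0],[15,0,0,0.08,0],[15,0,0,0.04,0],[15,0,0,0,0],[15,0,0,0,0],[15,0,0,0,0],[15,0,0,0,0]]])

```text
time: 17.68
ee_pos: [0.5084, 0.1395, 0.1822]
tool_rot: [0.002, 0.212, 0.977, 0.001]
force: [0.3, 0.1, -1.6]
width: 0.286
grasp_force: 30.0
```

Call:
play_rows(series=[[[15,-0.0,0,0.04,0],[15,0,0,0.04,0],[15,0,0,0.03,0],[15,0,0,0.02,0],[15,0,0,0,0],[15,0,0,0,0]]])

```text
time: 18.18
ee_pos: [0.507, 0.1392, 0.147]
tool_rot: [-0.001, 0.212, 0.977, -0.0]
force: [-0.6, 0.4, -0.6]
width: 0.286
grasp_force: 30.0
```

Call:
play_rows(series=[[[15,0,0,0.012,0],[15,0,0,0.008,0],[15,0,0,0,0],[15,0,0,0,0]]])

```text
time: 18.52
ee_pos: [0.5076, 0.1395, 0.1431]
tool_rot: [0.0, 0.212, 0.977, 0.0]
force: [-1.1, 1.4, -1.1]
width: 0.288
grasp_force: 30.0
```

Call:
play_rows(series=[[[15,0,0,0.006,0],[15,0,0,0,0],[15,0,0,0,0]]])

```text
time: 18.77
ee_pos: [0.5079, 0.1396, 0.142]
tool_rot: [0.001, 0.212, 0.977, 0.001]
force: [-0.8, 3.0, 3.7]
width: 0.284
grasp_force: 30.0
```

Call:
play_rows(series=[[[15,0.002,0.005,0,0],[15,0,0,0.003,0],[15,0,0,0,0],[15,0,0,0,0]]], grip_force=10)

```text
time: 19.1
ee_pos: [0.5079, 0.1399, 0.1415]
tool_rot: [0.001, 0.212, 0.977, -0.0]
force: [-0.7, -1.1, 5.1]
width: 0.298
grasp_force: 10.0
```

Seated; release slowly and rise.

Call:
play_rows(series=[[[15,0,0,0,0],[32,0,0,0,0],[36,0,0,0,0],[45,0,0,0,0],[60,0,0,0,0],[60,0,0,0,0],[60,0,0,0,0],[60,0,0,-0.03,0],[60,0,0,-0.08,0],[60,0,0,-0.12,0],[60,0,0,-0.14,0],[60,0,0,-0.14,0],[60,0.05,-0.1,-0.1,0],[60,0.05,-0.12,0,0],[60,0.05,-0.12,0,0],[60,0,-0.08,0,0],[60,0,0,0,0],[60,0,0,0,0],[60,0,0,0,0]]], grip_force=5)

```text
time: 20.68
ee_pos: [0.4302, 0.0609, 0.2932]
tool_rot: [0.0, 0.212, 0.977, 0.0]
force: [0.4, 0.9, 0.5]
width: 0.637
grasp_force: 0.0
```

Run:
```python
from h import *
s=r.get_state();print(s['ee_pos'],s['time'])
cam='wrist';im,d=r.read_camera(cam)
sc,_=r.read_camera('scene')
a=np.hstack([cv2.resize(im[60:400,200:],(440,480)),cv2.resize(sc[180:310,210:310],(340,480),interpolation=cv2.INTER_CUBIC)])
cv2.imwrite('pics/f9.png',a[:,:,::-1])
A=cloud(cam,d,d>.2);a=np.array([.507,.0755]);ns=[]
for k in (1,2,3):
    t=np.radians(91.5+90*k);g=a+.065*np.array([np.cos(t),np.sin(t)])
    for _ in range(3):
        q=A[(A[:,2]>.076)&(A[:,2]<.09)&(np.hypot(*(A[:,:2]-g).T)<.04)]
        if len(q)<100: break
        c=circ(q[:,:2],g,.03);g=c[:2]
    print(k,len(q),c)
    ns.append(g)
v=ns[2]-ns[0];print('table rot',np.degrees(np.arctan2(v[1],v[0])))
Q=A[(A[:,2]>.082)&(A[:,2]<.097)&(abs(np.hypot(*(A[:,:2]-[.5135,-.123]).T)-.05)<.015)]
c=circ(Q[:,:2],[.5135,-.123],.05);m=(ns[0]+ns[2])/2;print('wheel',len(Q),c,'axis',m,'yaw',np.degrees(np.arctan2(c[0]-m[0],m[1]-c[1])))
S=A[(abs(A[:,2]-.185)<.012)&(np.hypot(*(A[:,:2]-[.507,.14]).T)<.05)];print('stopper',len(S),np.median(S,0))
E=[]
for y in np.arange(-.18,.13,.004):
    q=A[(abs(A[:,1]-y)<.003)&(A[:,2]>.012)&(A[:,2]<.03)&(A[:,0]<.45)&(A[:,0]>.36)]
    if len(q)>5:E.append((y,np.percentile(q[:,0],2)))
E=np.array(E);k=np.ones(len(E),bool)
for _ in range(6):
    p=np.polyfit(E[k,0],E[k,1],1);res=E[:,1]-np.polyval(p,E[:,0]);k=abs(res)<max(.0015,2*res[k].std())
print('edge yaw',-np.degrees(np.arctan(p[0])),k.sum())
```

```text
[0.43023739 0.06091197 0.2932017 ] 20.6833
1 1438 [0.44299017 0.07347005 0.02814782]
2 1233 [0.50926816 0.01057116 0.02828263]
3 453 [0.57055232 0.07571767 0.02682772]
table rot 1.0094332306687401
wheel 273 [ 0.51672432 -0.12087301  0.0509566 ] axis [0.50677124 0.07459386] yaw 2.914954856400221
stopper 883 [0.5056948 0.1378243 0.1878987]
edge yaw 2.416411458638522 78
```

View pics/f9.png

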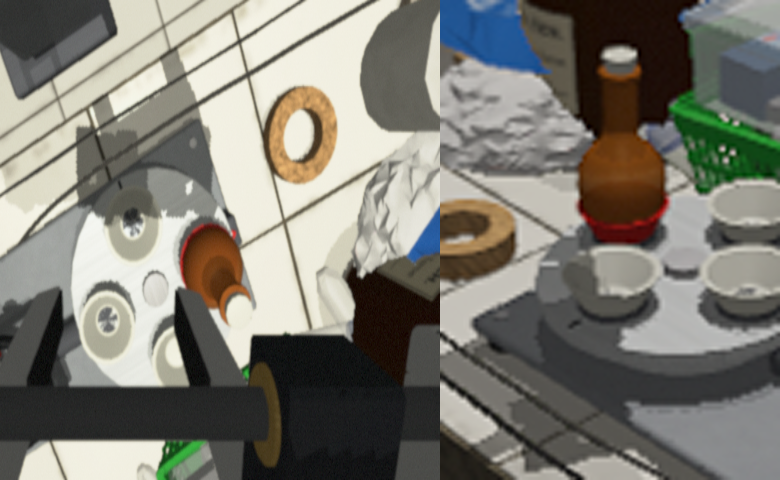

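```bash
python3 -c "
from bench import r
print(r.sign_off())"
```

```text
the job is handed in; nothing more can be done
None
```

I turned the handwheel about 1.6 turns to bring the red nest to the pointer, then seated the flask in it upright and let go. I handed the job in at about 21 s. By my last measurement the nest sits about 1–1.5° (1–1.5 mm) short of exact alignment. I left it there because turning the wheel again would have moved the seated flask; no verdict came back.

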